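# Seat a model car chassis in the assembly jig and snap the toggle clamp over it

### The arm

A 7-joint arm with a two-finger parallel gripper is mounted at the origin on the work surface. World frame = base frame: x ahead of the robot, y to its left, z up, the work surface at z = 0. Lengths are in mm, angles in rad, forces in N, time in s.
With the tool pointing down it reaches from about 350 to 900 mm from the base axis. Payload 7.2 kg.
Tool frame: the origin (TCP) lies between the finger pads; the fingertips stand 8 mm ahead of it and the grasp point (between the pads) lies 11 mm behind it; z points along the fingers, y is the direction in which the jaws open and shut (so a half turn about z gives the same grasp; the last joint's range is limited). The gripper opens to 88 mm and grips with 3 to 60 N. Pads are 20 mm wide; open, the fingers measure 115 mm over their backs; the gripper's body (75 mm by 178 mm) begins 61 mm behind the grasp point.
Start: joints at [-1.172, 0.411, -0.013, 1.596, 0.006, 1.134, -0.082], TCP at [281.279, 558.132, 230.653] pointing down, gripper open.
Joint ranges: [-2.95, 2.95], [-0.29, 1.99], [-1.47, 1.44], [0.14, 2.54], [-1.03, 4.17], [0.13, 1.85], [-2.86, 2.86]. Speed limits (rad/s): [2.39, 2.39, 3.01, 3.01, 3.14, 3.14, 3.14].

### API

Orientations are given as a rotation vector (axis times angle).
In Python, from station import r gives the robot as it stands. The module is installed in compiled form; this text tells all that it offers.
- The arm moves only by the tool servo_tool, never from a script. Its argument "motion" is text: rows parted by semicolons, each of 5 numbers parted by spaces: the closure, from 0 (fully open) to 1 (shut), then the shift along the tool's x, y, z in cm, then the turn about the tool's z in degrees. In form: gripper x y z turn; .... A call has 1 to 20 rows; each row is the pose to reach, as a shift and turn from the pose commanded when the call began, along the tool's axes at that moment; what a row does not reach only later rows make up. A row lasts 1/10 s, in which the tool goes at most 50 mm and 8.59 degrees, less where a joint would pass 70% of its speed; a pose out of reach is approached as far as the arm can. A call with a gripper value outside its range is refused whole. The fingers move at their own pace and stop on an object; the grip force is fixed at half the most. Time passes only in rows, so rows that repeat a pose let the fingers close. It gives the time, the measured TCP pose, the force and the opening at its end, in the units of the state.
- r.observe(): the state, without advancing time (a new reading comes with each control period).
- r.camera(name): name is "scene" or "top" or "wrist"; returns a dict with "image" (384x512x3 uint8, red, green, blue), "depth" (384x512 float32, mm along the optical axis (not along the pixel's ray), 0 where there is no reading), "fov_y" (degrees; the focal length in pixels is half the picture's height over the tangent of half this angle, whatever the lens; pixels are square), "cx", "cy" (the principal point, pixels), "dist_coeffs" ([k1, k2, p1, p2, k3] as OpenCV has them; the pictures are not rectified), "camera_from_world" (4x4, takes a point from world to camera coordinates); the wrist camera has in their place "T_tool_cam" (4x4, takes a point from camera to tool coordinates, whose origin is the TCP and whose axes are the flange's). Camera axes: x right, y up, looking along -z (the intrinsics and any distortion apply to the point x, -y, -z); pixel columns grow to the right and rows downward; lengths in mm; the calibration is good to about 2 mm. A picture is of the moment at which its call begins: read the wrist's pose just before it.
- r.sign_off(): hands the job in, once; it reports no verdict.
Trained networks look in the newest picture that a camera, given by its name, has taken for a name from the list of things; names that differ only in an ending like _2 or _b are one class to them, and where a whole thing is asked for, a point or a joint stands for the part that bears it (a point fixed in the world has none). Each returns a list of dicts, best first, with "conf" (0 to 1); they miss things now and then, are a little off and sometimes report something else, mostly with a low value. They report only what shows in the picture. A call takes as long as a camera call. They do not tell look-alikes from the thing itself.
- r.find_in(camera, name): "position" ([column, row] in pixels, amid what is visible of it).
The state is a dict: "time": time; "qpos": joint angles; "dq": joint speeds; "effort": joint torques, N m; "tool_pos": TCP position; "tcp_rot": TCP orientation; "contact_force": force on the tool from outside, world axes, zero at the start; "torque": the same for the moment, N m; "finger_gap": finger opening in mm.
Only numpy, scipy, OpenCV 4.12 (cv2) and the standard library are available. Lean on these libraries where they do the work, as an engineer would, in place of code of your own. Each camera call takes 0.05 s, during which the arm holds its last target.

### The job

On the hobby bench, push the model car chassis along the jig's channel with your fingertips until its nose rests against the end stop, then push the toggle clamp's lever over past centre so that it snaps down and its pad holds the chassis. Only push: do not lift the chassis out of the channel, and leave the jar, the wheel and the screwdriver where they are.

Things in the scene. Friction and masses are not known exactly. Their poses are not given: they have to be found in the camera images.
- jig: Fixed aluminium jig, base plate 290 x 100 x 12 mm (x -165 to 125 mm). Origin on the bench, z up, x along the channel towards the stop. Two rails 64 mm apart, 8 mm above the plate, x -155 to 45 mm, guide the chassis. Dark end stop x 45 to 57 mm, 60 mm wide, top 30 mm above the bench. Clamp bracket x 62 to 98 mm, 44 mm wide, top 62 mm above the bench.
- stop_face (a point): Middle of the end stop's face that the nose must touch: jig frame (45, 0, 16) mm; axes parallel to the jig's.
- chassis: Black model car chassis pan, 0.2 to 0.4 kg, 120 (x) x 60 x 8 mm, loose in the channel, 2 mm play a side; slides at 2 to 5 N. Origin at centre of underside, 12 mm above the bench; x to its nose. Front 34 mm flat and bare (the clamp pad lands there). Grey gear box at the rear, 44 mm wide, 30 long, top 40 mm above the underside; cross axle 104 mm wide, 45 mm behind the origin, 26 mm up.
- chassis_nose (a point): Middle of the chassis's front edge face, 60 mm ahead of its origin, 4 mm above its underside.
- chassis_rear (a point): Middle of the chassis's flat upright rear face (gear box and pan, 44 mm wide, 40 mm high), the place to push: 60 mm behind its origin, 20 mm above its underside.
- clamp (a joint): Clamp lever angle, rad. 0 = open: pressing arm up, handle leaning to the jig's +x. Grows as the handle is pushed over towards the chassis (jig -x). Centre is about 0.56, handle upright: short of it a spring throws the lever back open; past it the lever snaps on to about 1.12, pad pressing on the chassis. Takes about 0.5 N m at the start, less near centre (5 to 10 N at the handle).
- clamp_pivot (a point): The lever's pivot, jig frame (80, 0, 50) mm. The lever turns in the jig's x-z plane.
- handle_tip (a point): Handle end, 95 mm from the pivot. The handle is a straight bar from pivot to here: outer half black rubber grip, radius 9 mm, ending round; below it steel, radius 6 mm. Open it leans 34 degrees from upright to the jig's +x, closed 30 degrees to -x. The pressing arm, 60 mm, is 60 degrees below the handle on the chassis side, with a pad on a 30 mm stem at its end.
- jar: Bystander: small closed glass jar with a white cap, 40 mm wide, 42 mm high. Origin at the centre of its underside.
- wheel: Bystander: model car wheel with black tyre lying flat, 68 mm wide, 28 mm high. Origin at the centre of its underside.
- screwdriver: Bystander: screwdriver 160 mm long with a grey handle, lying along its own x. Origin on the underside.
Not all that is in view belongs to the job. Several things have the shape of the chassis; the one meant has the colours described above.

How it is judged:
By the outcome, as a careful person would: the job done as asked, in the order asked, and still so for the second after the job is handed in, with the robot touching nothing.
It also fails if it takes over 48 s, if anything falls off the work surface, if the arm or the gripper's body presses on something with over 40 N, if the wrist force passes 120 N, or if a joint passes its speed limit or range.

## Working session

There is one attempt and no reset: what is moved stays moved. The work goes in short steps, Python scripts to look and compute and a tool call to move; the robot and the scene stay as the last step left them, time stands still between calls to the robot, and variables do not carry over. Pictures are saved under pics/ and viewed, and the job is handed in when it is done.

Besides the shell and the picture viewer there is one more tool, called by a JSON object that holds its "name" and its "arguments". servo_tool: Moves the arm, as the interface text tells. Its arguments: {"type":"object","properties":{"motion":{"type":"string"}},"required":["motion"]}

```bash
mkdir -p pics; cat > h.py <<'E'
import numpy as np, cv2
from station import r
def K(c):
    H=c["image"].shape[0]; f=H/2/np.tan(np.radians(c["fov_y"])/2)
    return np.array([[f,0,c["cx"]],[0,f,c["cy"]],[0,0,1.]])
def save(c,n,box=None,s=1):
    im=c["image"][:,:,::-1]
    if box: im=im[box[1]:box[3],box[0]:box[2]]
    if s!=1: im=cv2.resize(im,None,fx=s,fy=s,interpolation=cv2.INTER_CUBIC)
    cv2.imwrite("pics/"+n,im)
def unproj(c,uv,depth=None,z=None):
    # world point, by depth or by plane z
    p=cv2.undistortPoints(np.array([[uv]],float),K(c),np.array(c["dist_coeffs"],float))[0,0]
    d=np.array([p[0],-p[1],-1.]); W=np.linalg.inv(np.array(c["camera_from_world"]))
    if z is not None:
        o=W[:3,3]; v=W[:3,:3]@d; return o+v*(z-o[2])/v[2]
    if depth is None:
        u,v=int(round(uv[0])),int(round(uv[1])); a=c["depth"][v-1:v+2,u-1:u+2]; depth=np.median(a[a>0])
    return (W@np.append(d*depth,1))[:3]
def proj(c,P):
    q=(np.array(c["camera_from_world"])@np.append(P,1))[:3]
    return cv2.projectPoints(np.array([[q[0],-q[1],-q[2]]]),np.zeros(3),np.zeros(3),K(c),np.array(c["dist_coeffs"],float))[0][0,0]
E
python3 - <<'E'
from h import *
import pickle
d={}
for n in("scene","top"):
    c=r.camera(n); d[n]=c; save(c,n+"0.png",s=1.5)
    for t in("jig","stop_face","chassis","chassis_nose","chassis_rear","clamp","clamp_pivot","handle_tip","jar","wheel","screwdriver"):
        try:
            for x in r.find_in(n,t)[:4]: print(n,t,np.round(x["position"]),round(x["conf"],2),np.round(unproj(c,x["position"])))
        except Exception as e: print(n,t,e)
pickle.dump(d,open("d0.pkl","wb"))
o=r.observe();print(o)
E
```

```text
scene jig [233. 233.] 0.68 [539. -24.  12.]
scene stop_face [235. 235.] 0.73 [547. -22.  12.]
scene stop_face [187. 205.] 0.72 [404. -95.  22.]
scene chassis [186. 243.] 0.92 [ 557. -140.   45.]
scene chassis [256. 172.] 0.9 [355. 118.  24.]
scene chassis [126. 194.] 0.85 [ 291. -230.   22.]
scene chassis [333. 210.] 0.76 [577. 229.  19.]
scene chassis_nose [259. 174.] 0.97 [361. 125.  22.]
scene chassis_nose [331. 200.] 0.83 [553. 237.  29.]
scene chassis_nose [126. 193.] 0.8 [ 291. -230.   26.]
scene chassis_nose [333. 162.] 0.68 [400. 339.  22.]
scene chassis_rear [129. 193.] 0.98 [ 293. -222.   24.]
scene chassis_rear [333. 162.] 0.91 [400. 338.  20.]
scene chassis_rear [259. 171.] 0.65 [358. 126.  29.]
scene chassis_rear [330. 208.] 0.61 [569. 223.  21.]
scene clamp [258. 198.] 0.93 [522.  48.  81.]
scene clamp [191. 205.] 0.66 [408. -87.  20.]
scene clamp_pivot [233. 232.] 0.93 [536. -24.  12.]
scene handle_tip [260. 194.] 0.65 [523.  53.  92.]
scene jar [210. 297.] 0.88 [ 714. -140.   42.]
scene wheel [282. 268.] 0.77 [698.  25.  30.]
scene screwdriver [189. 203.] 0.9 [402. -9
[... 1112 characters left out ...]
] 0.59 [405. -86.  23.]
{'time': 1.2, 'qpos': array([-1.17220817,  0.41111559, -0.01269934,  1.59619322,  0.00558276,
        1.13429714, -0.08219198]), 'dq': array([ 0.00060947,  0.0004276 , -0.0008828 , -0.00141373, -0.00074823,
       -0.0003837 , -0.00028349]), 'effort': array([ 2.46695781e-04, -5.87748921e+01,  6.40985202e-01, -2.91378218e+01,
       -5.37233124e-02,  1.06614543e-02,  3.36353776e-05]), 'tool_pos': array([281.27080611, 558.13951617, 230.64654394]), 'tcp_rot': array([-7.26573205e-01, -3.05640638e+00, -3.82490832e-05]), 'contact_force': array([ 0.44615574, -0.34693808,  0.29874179]), 'torque': array([ 0.02291422,  0.02061652, -0.01721027]), 'finger_gap': 87.62739815896164}
```

View pics/scene0.png

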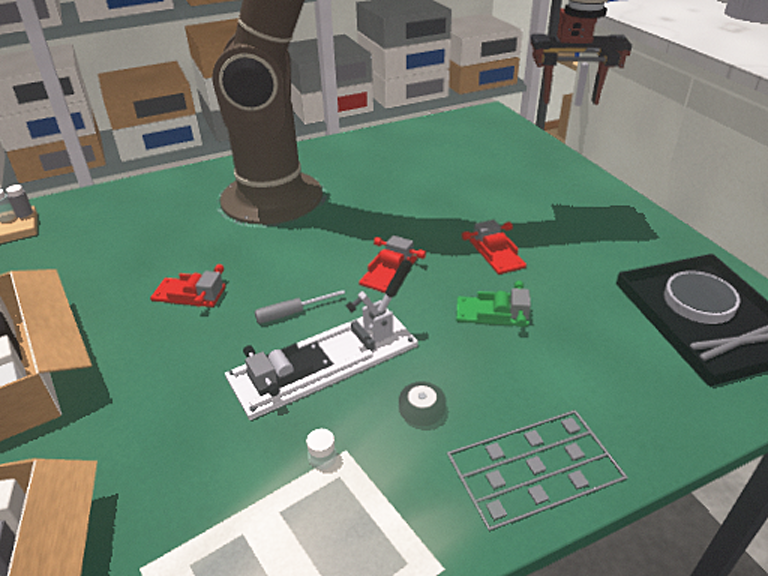

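View pics/top0.png

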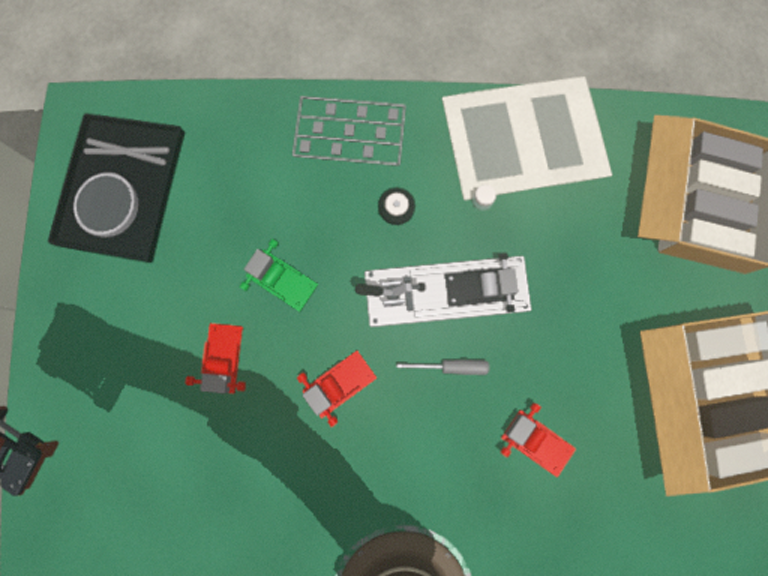

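```bash
python3 - <<'E'
import pickle
from h import *
d=pickle.load(open("d0.pkl","rb"))
save(d["top"],"topc.png",(210,130,370,240),5); save(d["scene"],"scenec.png",(140,150,310,300),4)
E
```

```text
(no output)
```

View pics/topc.png

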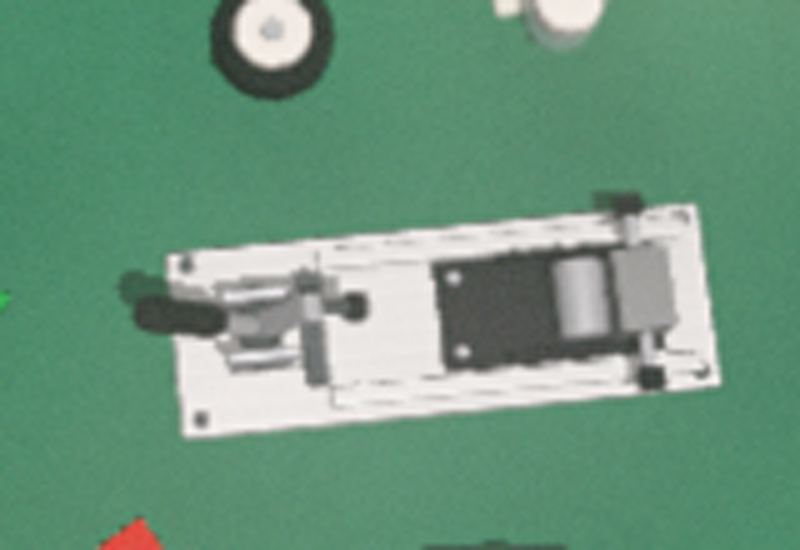

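View pics/scenec.png

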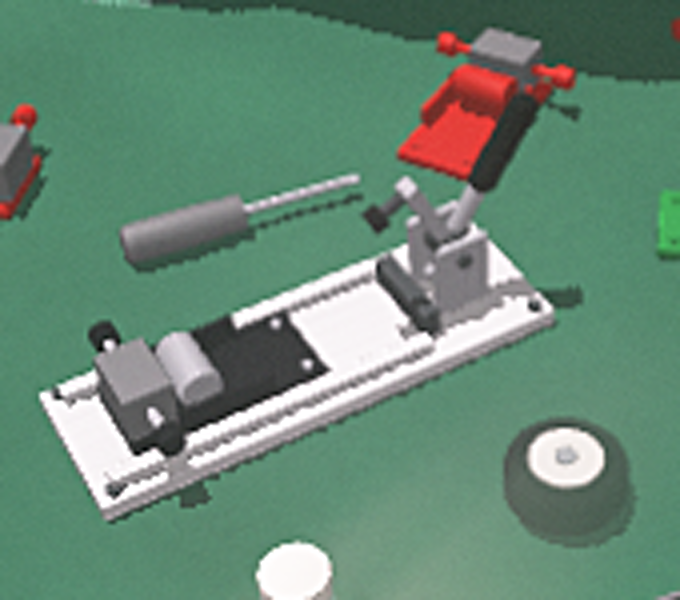

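The look-alikes in the scene picture (512-wide pixels) are red at (126,194), red at (262,175), red at (330,165), green at (333,205) and black at (186,243). The black one in the jig's channel, with the grey gear box, fits the description, and the crop confirms it. The clamp is open, with its handle leaning to the +x end. Next I compute the jig pose from the plate corners.

```bash
python3 - <<'E'
import pickle
from h import *
d=pickle.load(open("d0.pkl","rb"))
c=d["top"]
def cr(p,z): return unproj(c,(p[0]/5+210-.4,p[1]/5+130-.4),z=z)
# jig corners: (125,50?) order
A=cr((168,255),12);B=cr((695,205),12);C=cr((719,384),12);D=cr((184,436),12)
for P in(A,B,C,D):print(np.round(P,1))
# jig +x world +y ; jig +y = z x x
L=np.array([[125,-50],[-165,-50],[-165,50],[125,50]],float)
W=np.array([A,B,C,D])[:,:2]
# fit rigid
Lm,Wm=L.mean(0),W.mean(0)
U,S,V=np.linalg.svd((L-Lm).T@(W-Wm)); R=V.T@np.diag([1,np.sign(np.linalg.det(V.T@U.T))])@U.T
t=Wm-R@Lm; yaw=np.arctan2(R[1,0],R[0,0])
print("jig",t,np.degrees(yaw),"resid",W-(L@R.T+t))
T=np.eye(4);T[:2,:2]=R;T[:2,3]=t; np.save("jig.npy",T)
J=lambda p:(np.linalg.inv(T)@np.append(p,1))[:3]
# chassis features in jig frame
for n,p,z in(("nose1",(433,264),20),("nose2",(447,371),20),("gb rear1",(668,246),52),("gb rear2",(678,328),52),("gb f1",(613,250),52),("gb f2",(621,334),52),("handle tip",(136,315),120),("stopface top",(328,382),30),("stop f",(318,290),30)):
    print(n,np.round(J(cr(p,z)),1))
for k in("top","scene"):
  for n,P in(("handletip0",(80+95*np.sin(.593),0,50+95*np.cos(.593))),("stoptop",(45,30,30)),("stoptop2",(45,-30,30)),("pl",(125,50,12)),("pl",(125,-50,12)),("pl",(-165,50,12)),("pl",(-165,-50,12))):
    u=proj(d[k],(T@np.append(P,1))[:3]); print(k,n,np.round(u,1), np.round((u-[210,130]+.4)*5 if k=="top" else (u-[140,150]+.4)*4))
# depth pts of gearbox top
ys,xs=np.mgrid[175:205,330:346]; 
G=[J(unproj(c,(x,y))) for y,x in zip(ys.ravel(),xs.ravel()) if c["depth"][y,x]>0]
G=np.array(G); m=(G[:,2]>42)&(G[:,2]<60); print("gb depth",G[m].min(0),G[m].max(0),np.percentile(G[m],[5,50,95],axis=0))
for n,p in(("jar",(695.,-137)),("wheel",(692,21)),("screw",(405,-86))): print(n,J((*p,0)))
E
```

```text
[566.8  80.5  12. ]
[ 601.6 -205.3   12. ]
[ 503.8 -217.1   12. ]
[469.3  69.1  12. ]
jig [532.97400164 -48.34034274] 96.89137177106417 resid [[-0.83890625 -1.26353638]
 [-0.8395928   0.83200743]
 [ 0.69161571  1.04475945]
 [ 0.98688334 -0.6132305 ]]
nose1 [-16.8 -29.1  20. ]
nose2 [-17.8  28.8  20. ]
gb rear1 [-136.3  -21.6   52. ]
gb rear2 [-135.9   21.7   52. ]
gb f1 [-107.2  -22.2   52. ]
gb f2 [-105.8   21.9   52. ]
handle tip [140.2  -1.5 120. ]
stopface top [46.3 29.7 30. ]
stop f [ 46.5 -19.4  30. ]
top handletip0 [239.6 192.4] [150. 314.]
top stoptop [275.7 206.1] [330. 382.]
top stoptop2 [273.3 183.6] [319. 270.]
top pl [246.2 217.2] [183. 438.]
top pl [242.7 180.3] [166. 253.]
top pl [353.8 206.7] [721. 385.]
top pl [348.9 170.3] [696. 204.]
scene handletip0 [270.4 176.7] [523. 108.]
scene stoptop [233.1 214.9] [374. 261.]
scene stoptop2 [245.4 229.4] [423. 319.]
scene pl [257.2 204.5] [470. 220.]
scene pl [278.7 227.4] [556. 311.]
scene pl [149.  248.4] [ 38. 395.]
scene pl [165.1 277.4] [102. 511.]
gb depth [-136.14087902  -24.18303111   42.35195832] [-98.41378444  42.76636276  53.71179774] [[-1.34095456e+02 -2.09839162e+01  4.47423374e+01]
 [-1.19850312e+02  1.03424283e-02  5.10021502e+01]
 [-1.05934869e+02  2.00859940e+01  5.26916783e+01]]
jar [-107.46019676 -150.21739274    0.        ]
wheel [  49.75828196 -166.19706574    0.        ]
screw [-22.03232245 131.5681255    0.        ]
```

```bash
cat >> h.py <<'E'
from scipy.spatial.transform import Rotation as Ro
def plan(jp,T=None):
    """shift in tool axes (cm), turn (deg about tool z) so tool x || jig x, TCP at jig-frame point jp"""
    T=np.load("jig.npy"); o=r.observe(); R=Ro.from_rotvec(o["tcp_rot"]).as_matrix()
    P=(T@np.append(jp,1))[:3]
    s=R.T@(P-o["tool_pos"])/10
    x=R.T@T[:3,0]; 
    return np.round(s,2),round(float(np.degrees(np.arctan2(x[1],x[0]))),2)
def stat():
    T=np.load("jig.npy"); o=r.observe(); print("t",round(o["time"],2),"TCP jig",np.round((np.linalg.inv(T)@np.append(o["tool_pos"],1))[:3],1),"world",np.round(o["tool_pos"],1),"F",np.round(o["contact_force"],1),"Fjig",np.round(T[:3,:3].T@o["contact_force"],1),"q",np.round(o["qpos"],2),"gap",round(o["finger_gap"],1))
E
python3 -c "
from h import *
stat();print(plan((-175,0,200)))"
```

```text
t 1.2 TCP jig [632.3 177.1 230.6] world [281.3 558.1 230.6] F [ 0.4 -0.3  0.3] Fjig [-0.4 -0.4  0.3] q [-1.17  0.41 -0.01  1.6   0.01  1.13 -0.08] gap 87.6
(array([-59.46, -57.4 ,   3.06]), 56.36)
```

{"name": "servo_tool", "arguments": {"motion": "1 -3 -3 1 8; 1 -6 -6 2 16; 1 -10 -10 3 24; 1 -13.5 -13 3 32; 1 -17 -16.5 3 40; 1 -20.5 -20 3 48; 1 -24 -23 3 56.4; 1 -27.5 -26.5 3 56.4; 1 -31 -30 3 56.4; 1 -34.5 -33.5 3 56.4; 1 -38 -36.5 3 56.4; 1 -41.5 -40 3 56.4; 1 -45 -43.5 3 56.4; 1 -48.5 -47 3 56.4; 1 -52 -50 3 56.4; 1 -55.5 -53.5 3 56.4; 1 -59.5 -57.4 3 56.4; 1 -59.5 -57.4 3 56.4; 1 -59.5 -57.4 3 56.4; 1 -59.5 -57.4 3 56.4"}}

```text
time: 3.2
tool_pos: [554.2, -220.8, 200.3]
tcp_rot: [-2.083, -2.35, -0.001]
contact_force: [0.1, 0.5, -0.0]
finger_gap: 0.5
```

```bash
python3 -c "
from h import *
stat();print(plan((-165,0,26)))"
```

```text
t 3.2 TCP jig [-173.8   -0.3  200.3] world [ 554.2 -220.8  200.3] F [ 0.1  0.5 -0. ] Fjig [ 0.4 -0.1 -0. ] q [-0.11  0.43  0.56  1.73 -0.25  1.06  0.65] gap 0.5
(array([ 0.86, -0.02, 17.43]), 0.01)
```

{"name": "servo_tool", "arguments": {"motion": "1 0 0 4 0; 1 0 0 8 0; 1 0 0 12 0; 1 0 0 15 0; 1 0 0 17.2 0; 1 0 0 17.2 0; 1 0 0 17.2 0"}}

```text
time: 3.9
tool_pos: [554.6, -220.7, 29.2]
tcp_rot: [-2.082, -2.352, -0.001]
contact_force: [0.9, -0.8, 0.5]
finger_gap: 0.4
```

```bash
python3 -c "
from h import *
stat()
c=r.camera('scene');save(c,'s1.png',(120,130,320,310),4)
c=r.camera('top');save(c,'t1.png',(210,130,410,240),4)"
```

```text
t 3.9 TCP jig [-173.7   -0.8   29.2] world [ 554.6 -220.7   29.2] F [ 0.9 -0.8  0.5] Fjig [-0.9 -0.8  0.5] q [-0.02  0.64  0.45  1.86 -0.4   0.73  0.77] gap 0.4
```

View pics/s1.png

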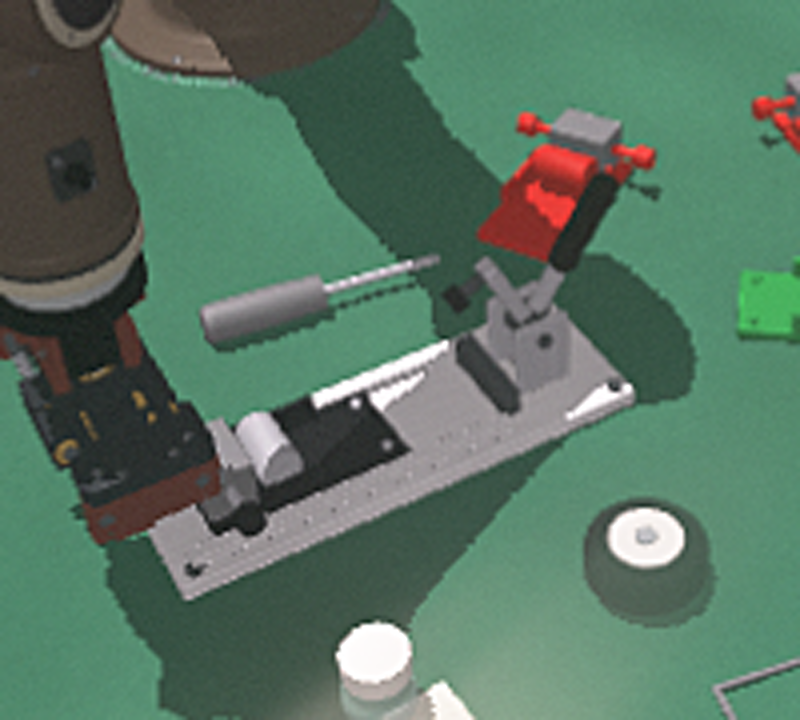

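View pics/t1.png

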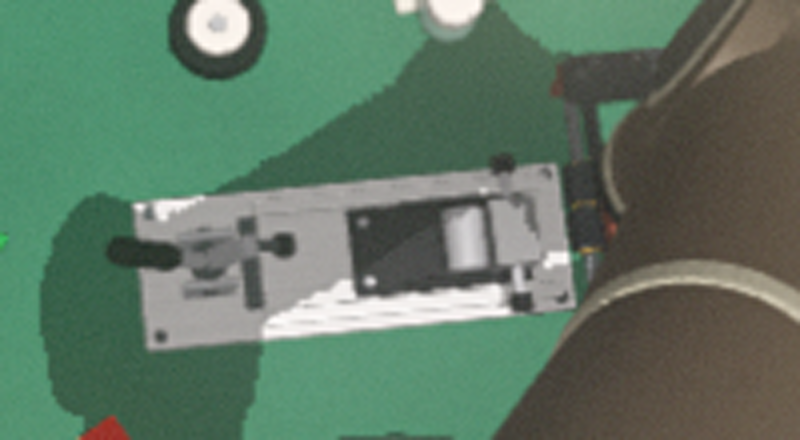

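{"name": "servo_tool", "arguments": {"motion": "1 1 0 0 0; 1 2 0 0 0; 1 2.5 0 0 0; 1 3 0 0 0; 1 3.5 0 0 0; 1 4 0 0 0; 1 4.5 0 0 0; 1 5 0 0 0; 1 5.5 0 0 0; 1 6 0 0 0; 1 6.5 0 0 0; 1 7 0 0 0; 1 7.5 0 0 0; 1 8 0 0 0; 1 8 0 0 0"}}

```text
time: 5.5
tool_pos: [545.0, -142.3, 28.8]
tcp_rot: [2.084, 2.35, 0.001]
contact_force: [0.4, -2.5, 1.1]
finger_gap: 0.4
```

```bash
python3 -c "
from h import *
stat()"
```

```text
t 5.5 TCP jig [-94.8  -0.7  28.8] world [ 545.  -142.3   28.8] F [ 0.4 -2.5  1.1] Fjig [-2.5 -0.1  1.1] q [-0.17  0.6   0.45  1.94 -0.4   0.69  0.65] gap 0.4
```

In contact at about 2.5 N, with roughly 10 mm left to go. I'll continue in small steps until the force rises.

{"name": "servo_tool", "arguments": {"motion": "1 0.2 0 0 0; 1 0.4 0 0 0; 1 0.6 0 0 0; 1 0.7 0 0 0; 1 0.8 0 0 0; 1 0.8 0 0 0"}}

```text
time: 6.1
tool_pos: [543.9, -135.0, 28.7]
tcp_rot: [2.085, 2.35, -0.0]
contact_force: [0.6, -4.2, 3.3]
finger_gap: 0.5
```

{"name": "servo_tool", "arguments": {"motion": "1 0.1 0 0 0; 1 0.2 0 0 0; 1 0.2 0 0 0"}}

```text
time: 6.4
tool_pos: [543.7, -134.0, 28.7]
tcp_rot: [2.085, 2.348, -0.001]
contact_force: [1.6, -6.4, 2.5]
finger_gap: 0.8
```

```bash
python3 -c "
from h import *
stat()
c=r.camera('scene');save(c,'s2.png',(170,170,290,280),6)
c=r.camera('top');save(c,'t2.png',(210,130,370,240),5)"
```

```text
t 6.4 TCP jig [-86.3  -0.4  28.7] world [ 543.7 -134.    28.7] F [ 1.6 -6.4  2.5] Fjig [-6.6 -0.8  2.5] q [-0.18  0.59  0.46  1.95 -0.4   0.68  0.64] gap 0.8
```

View pics/s2.png

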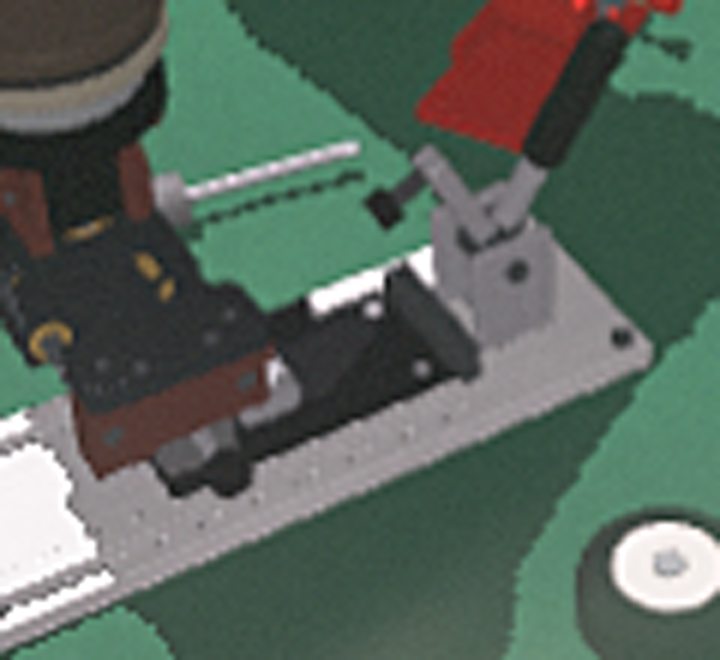

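View pics/t2.png

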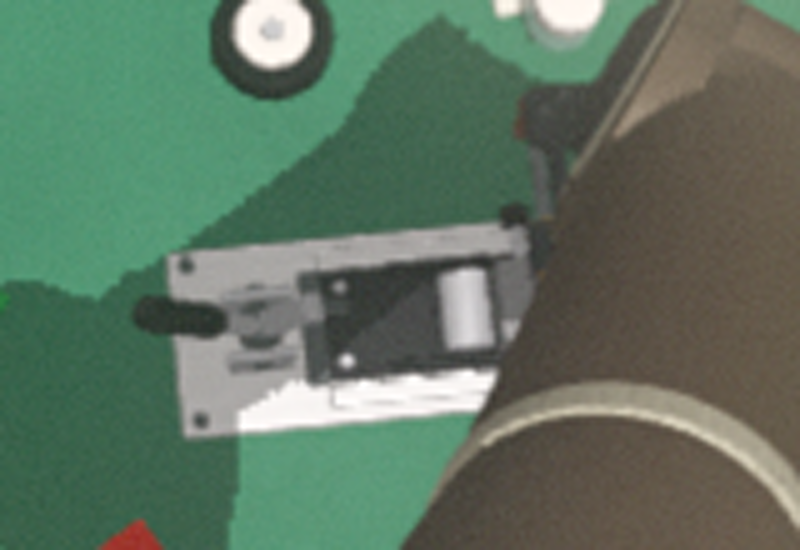

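The nose looks to be at the stop, and the force has started to rise. I'll press a little more to be sure.

{"name": "servo_tool", "arguments": {"motion": "1 0.1 0 0 0; 1 0.2 0 0 0; 1 0.2 0 0 0; 1 0.2 0 0 0"}}

```text
time: 6.9
tool_pos: [543.9, -133.9, 28.8]
tcp_rot: [2.084, 2.345, -0.002]
contact_force: [1.6, -13.2, 1.3]
finger_gap: 0.6
```

{"name": "servo_tool", "arguments": {"motion": "1 0.1 0 0 0; 1 0.2 0 0 0; 1 0.2 0 0 0; 1 0.2 0 0 0"}}

```text
time: 7.3
tool_pos: [544.0, -133.8, 29.2]
tcp_rot: [2.084, 2.342, -0.003]
contact_force: [3.6, -16.3, 1.3]
finger_gap: 0.5
```

```bash
python3 -c "
from h import *
stat()"
```

```text
t 7.3 TCP jig [-86.2  -0.7  29.2] world [ 544.  -133.8   29.2] F [  3.6 -16.3   1.3] Fjig [-16.6  -1.7   1.3] q [-0.19  0.59  0.46  1.96 -0.4   0.68  0.63] gap 0.5
```

{"name": "servo_tool", "arguments": {"motion": "1 -1 0 0 0; 1 -3 0 0 0; 1 -4 0 -2 0; 1 -4 0 -6 0; 1 -4 0 -10 0; 1 -4 0 -14 0; 1 -3 0 -18 0; 1 1 0 -18 0; 1 5 0 -18 0; 1 9 0 -18 0; 1 13 0 -18 0; 1 17 0 -18 0; 1 21 0 -18 0; 1 25 0 -18 0; 1 27 0 -18 0; 1 27 0 -18 0; 1 27 0 -18 0"}}

```text
time: 9.0
tool_pos: [509.9, 139.5, 208.1]
tcp_rot: [-2.082, -2.351, 0.003]
contact_force: [0.4, -0.7, -0.5]
finger_gap: 0.3
```

```bash
python3 -c "
from h import *
stat();print(plan((175,0,115)))
c=r.camera('scene');save(c,'s3.png',(170,130,320,280),4)
c=r.camera('top');save(c,'t3.png',(210,130,370,240),5)
T=np.load('jig.npy')
n=lambda p:np.round(unproj(c,(p[0]/5+210-.4,p[1]/5+130-.4),z=20))
"
```

```text
t 9.0 TCP jig [189.2   0.4 208.1] world [509.9 139.5 208.1] F [ 0.4 -0.7 -0.5] Fjig [-0.7 -0.4 -0.5] q [-0.75  0.28  0.48  1.88 -0.15  1.02 -0.08] gap 0.3
(array([-1.42,  0.06,  9.31]), 0.07)
```

View pics/s3.png

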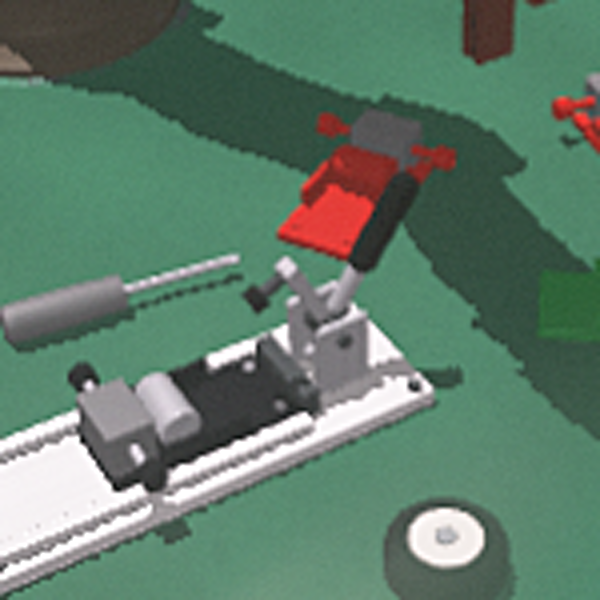

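View pics/t3.png

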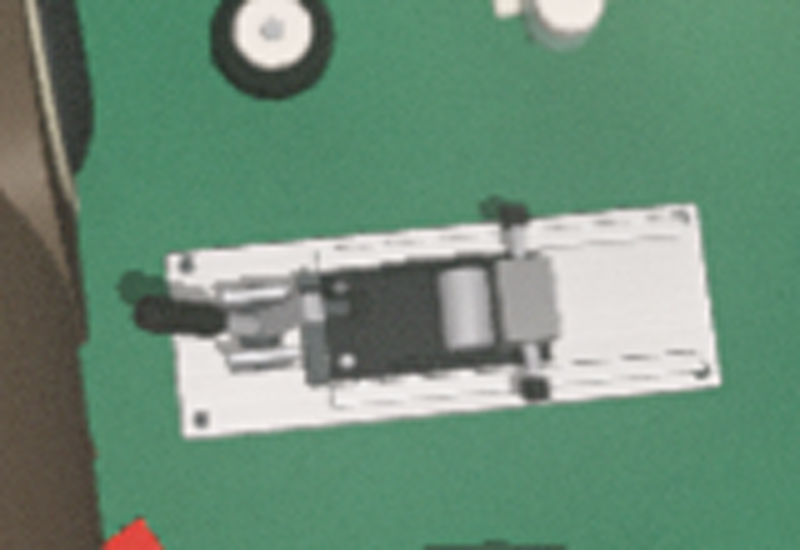

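The chassis nose is against the dark stop (no gap visible at about (325,330) in the top crop), and the lever is still open. Next I go down behind the handle.

{"name": "servo_tool", "arguments": {"motion": "1 0 0 4 0; 1 0 0 8 0; 1 0 0 9.5 0; 1 -1 0 9.5 0; 1 -2 0 9.5 0; 1 -2.5 0 9.5 0; 1 -3 0 9.5 0; 1 -3.5 0 9.5 0; 1 -4 0 9.5 0; 1 -4.5 0 9.5 0; 1 -5 0 9.5 0; 1 -5 0 9.5 0"}}

```text
time: 10.3
tool_pos: [516.7, 90.4, 113.9]
tcp_rot: [-2.083, -2.35, -0.002]
contact_force: [0.4, 3.3, -2.9]
finger_gap: 0.4
```

```bash
python3 -c "
from h import *
stat()
c=r.camera('scene');save(c,'s4.png',(170,100,320,250),4)"
```

```text
t 10.3 TCP jig [139.7  -0.5 113.9] world [516.7  90.4 113.9] F [ 0.4  3.3 -2.9] Fjig [ 3.2 -0.8 -2.9] q [-0.62  0.4   0.45  1.99 -0.24  0.81  0.09] gap 0.4
```

View pics/s4.png

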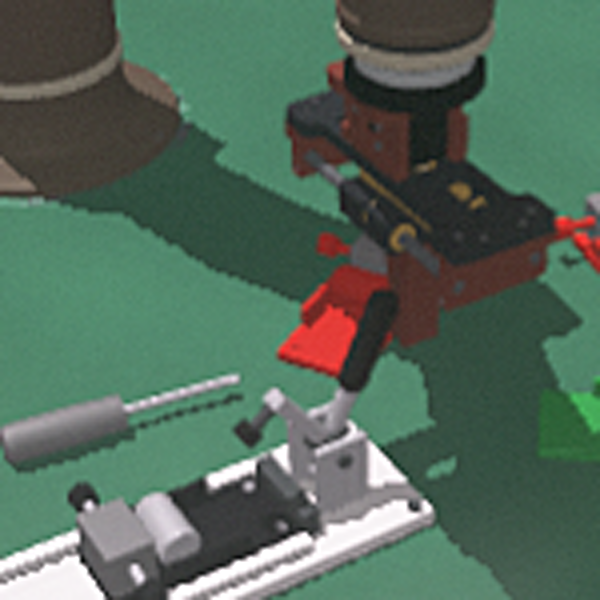

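The lever is moving, with the fingertips flat behind the grip. I continue past centre.

{"name": "servo_tool", "arguments": {"motion": "1 -0.5 0 0 0; 1 -1 0 0 0; 1 -1.5 0 0 0; 1 -2 0 0 0; 1 -2.5 0 0 0; 1 -3 0 0 0; 1 -3.5 0 0 0; 1 -4 0 0 0; 1 -4.5 0 0 0; 1 -4.5 0 0 0"}}

```text
time: 11.35
tool_pos: [522.2, 43.5, 113.5]
tcp_rot: [2.086, 2.348, -0.001]
contact_force: [0.0, -0.1, -0.1]
finger_gap: 0.7
```

```bash
python3 -c "
from h import *
stat()
c=r.camera('scene');save(c,'s5.png',(170,100,320,250),4)"
```

```text
t 11.35 TCP jig [ 92.5  -0.3 113.5] world [522.2  43.5 113.5] F [ 0.  -0.1 -0.1] Fjig [-0.1 -0.  -0.1] q [-0.54  0.4   0.46  1.99 -0.24  0.81  0.18] gap 0.7
```

View pics/s5.png

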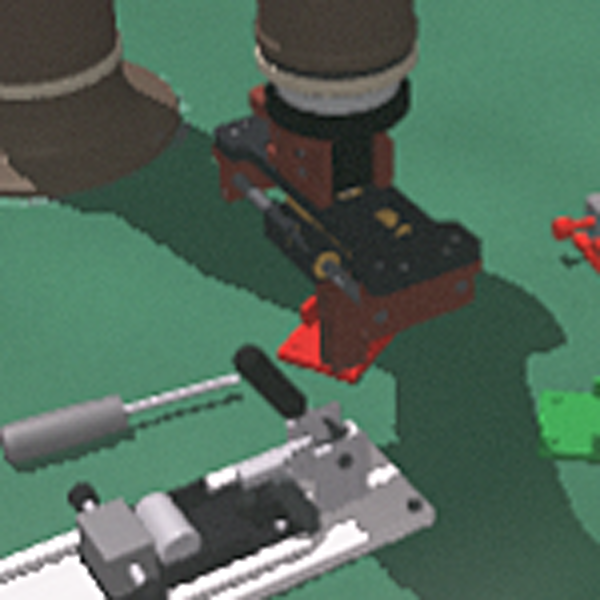

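It snapped over: the force is zero and the handle leans to −x. I retreat back and up, then check.

{"name": "servo_tool", "arguments": {"motion": "1 2 0 0 0; 1 6 0 0 0; 1 8 0 -3 0; 1 9 0 -7 0; 1 11 0 -11 0; 1 14 0 -12 0; 1 18 0 -12 0; 1 22 0 -12 0; 1 24 0 -12 0; 1 24 0 -12 0; 1 24 0 -12 0"}}

```text
time: 12.5
tool_pos: [493.4, 282.7, 233.4]
tcp_rot: [2.084, 2.351, -0.001]
contact_force: [-0.2, -0.5, -0.3]
finger_gap: 0.5
```

```bash
python3 -c "
from h import *
stat()
c=r.camera('scene');save(c,'s6.png',(130,150,310,300),4)
for t in ('jar','wheel','screwdriver'): print(t,[(np.round(x['position']),round(x['conf'],2)) for x in r.find_in('scene',t)[:2]])
d=r.camera('top');save(d,'t6.png',(210,130,370,240),5)
T=np.load('jig.npy')
tip=(T@np.array([80-95*np.sin(.527),0,50+95*np.cos(.527),1]))[:3]
print('expected closed tip px',(proj(c,tip)-[130,150]+.4)*4,(proj(d,tip)-[210,130]+.4)*5)
"
```

```text
t 12.5 TCP jig [333.4  -0.5 233.4] world [493.4 282.7 233.4] F [-0.2 -0.5 -0.3] Fjig [-0.5  0.3 -0.3] q [-0.94  0.33  0.43  1.76 -0.15  1.09 -0.34] gap 0.5
jar [(array([212., 298.]), 0.74)]
wheel [(array([280., 266.]), 0.78), (array([212., 230.]), 0.21)]
screwdriver [(array([186., 205.]), 0.84)]
expected closed tip px [409.50623843 162.19453271] [361.7629086  292.73433888]
```

View pics/s6.png

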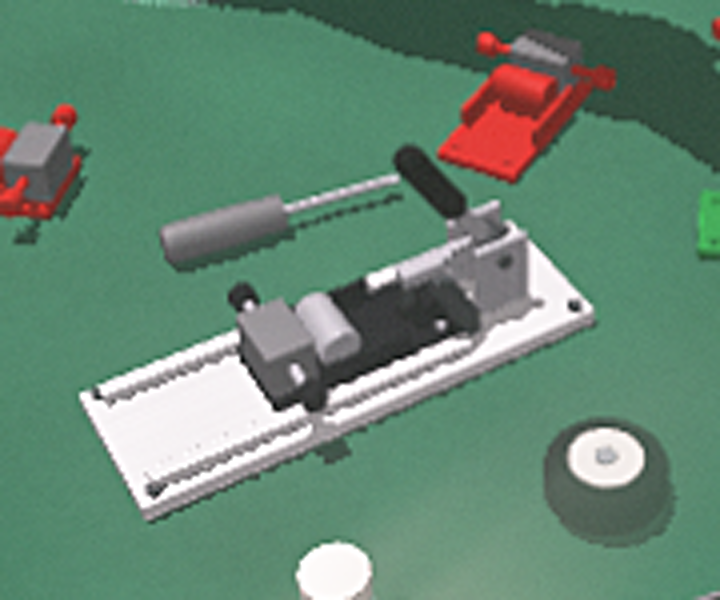

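View pics/t6.png

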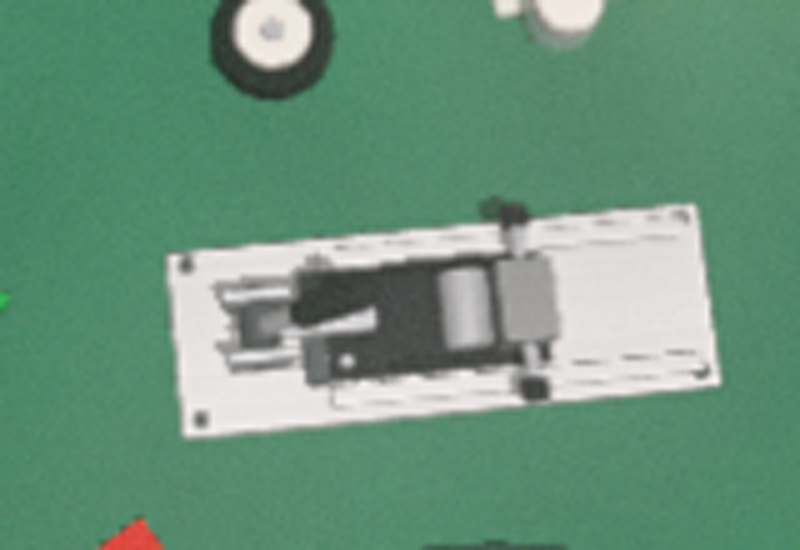

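The lever is closed: the handle tip shows at about (402,155) in the scene crop, against (410,162) predicted for fully closed. The gear box's rear edge is still at column 557 in the top crop, the chassis touches the stop, and the bystanders have not moved.

```bash
python3 -c "
from station import r
print(r.sign_off())"
```

```text
the job is handed in; nothing more can be done
None
```

The black chassis is against the end stop and the toggle clamp is snapped down on it. I handed the job in at about 13 s of robot time, with the gripper clear of everything.

- **Chassis:** I pushed it about 60 mm along the channel with closed fingertips. At the end the force rose from 6 to 16 N while the tool moved about 0.1 mm, so the nose was on the stop.
- **Clamp:** I pushed the handle over from behind until the fingertip force fell to zero. In the last pictures the handle tip is within about 2–3 camera pixels of where a fully closed lever should put it. The pressing arm is down on the chassis front.
- **Last checks:** The gear box is at the same pixels before and after clamping, so the chassis did not shift. The jar, wheel and screwdriver were found within about 3 pixels of where they started, and look unmoved in the pictures.
- **Not checked:** The pad's holding force was not measured; I judged it only from the lever's position. None of the checks failed or disagreed.

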